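# Slide the tack board home into its notches and turn the catch over it

## Robot

A 6-joint arm with a two-finger parallel gripper is mounted at the origin on a cart in front of the work surface, level with it; the furniture and walls round the work are solid. World frame = base frame: x ahead of the robot, y to its left, z up, the work surface at z = 0. Lengths are in m, angles in rad, forces in N, time in s.
With the tool pointing down it reaches from about 0.25 to 0.775 m from the base axis. Payload 4 kg.
Tool frame: the origin (TCP) lies at the very end of the fingers, on their centre line; the grasp point (between the pads) lies 19 mm behind it; x points along the fingers, y is the direction in which the jaws open and shut, and the axes are right-handed (so a half turn about x gives the same grasp; the last joint's range is limited). The gripper opens to 85 mm and grips with 20 to 120 N. Pads are 22 mm wide; open, the fingers measure 114 mm over their backs; the gripper's body (76 mm by 85 mm) begins 54 mm behind the grasp point. The pads swing forward as they close: fully open they stand 13 mm farther back than shut.
Start: joints at [1.159, 0.087, 1.371, -0, 1.684, -0.103], TCP at [0.167, 0.524, 0.231] pointing down, gripper open.
Joint ranges: [-3.1, 3.1], [-0.76, 2.03], [0.27, 2.55], [-1.08, 4.22], [0.17, 2.65], [-2.57, 2.57]. Speed limits (rad/s): [2.79, 2.79, 3.14, 3.14, 3.14, 3.14].

## Interface

Orientations are given as a unit quaternion [x, y, z, w].
In Python, from cell import * gives the robot as it stands. The module is installed in compiled form; this text tells all that it offers.
- The arm moves only by the tool move_arm, never from a script. Its argument "series" is a list that holds one entry, the list of rows, each a list of 7 numbers: the turn, a rotation vector about the world's x, y, z in degrees, then the shift along the world's x, y, z in mm, then the finger opening in mm, from 0 to 85.4. A call has exactly 8 rows; each row is the pose to reach, as a shift and turn from the pose commanded when the call began; what a row does not reach only later rows make up. A row lasts 1/10 s, in which the tool goes at most 50 mm and 8.59 degrees, less where a joint would pass 70% of its speed; a pose out of reach is approached as far as the arm can. A call with a gripper value outside its range is refused whole. The fingers move at their own pace and stop on an object; "squeeze" is the grip in N (left out, the last holds). Time passes only in rows, so rows that repeat a pose let the fingers close, or fill a call up. It gives the time, the measured TCP pose, the force and the opening at its end, in the units of the state.
- read_state(): the state, without advancing time (a new reading comes with each control period).
- grab_frame(name): name is "scene" or "top" or "wrist"; returns (picture, depth): 400x640x3 uint8, red, green, blue; 400x640 float32, m along the optical axis (not along the pixel's ray), 0 where there is no reading.
- camera_params(name): a dict with "fx", "fy", "cx", "cy" (pixels), "position" and "attitude" of the camera in the world. Camera axes: x right, y down, z forward; pixel columns grow to the right and rows downward; lengths in m; the calibration is good to about 2 mm. A picture is of the moment at which its call begins: read the wrist's pose just before it. camera_params takes no time and is no camera call; for the wrist camera it gives the pose at the moment of the call.
- hand_in(): hands the job in, once; it reports no verdict.
The state is a dict: "time": time; "joint_pos": joint angles; "dq": joint speeds; "joint_efforts": joint torques, N m; "eef_pos": TCP position; "ee_rot": TCP orientation; "force": force on the tool from outside, world axes, zero at the start; "torque": the same for the moment, N m; "finger_gap": finger opening in m.
Only numpy, scipy, OpenCV 4.12 (cv2) and the standard library are available. Lean on these libraries where they do the work, as an engineer would, in place of code of your own. Each camera call takes 0.05 s, during which the arm holds its last target.

## Task

Push the wooden slide board along the rails of the jig with a fingertip, towards the end with the turn-catch, until it drops down into its locating notches. Then push the catch's steel peg round until the catch lies fully across the board. Only push: never lift or tip the board, keep the tin of tacks standing on it, and leave the things round the jig where they are.

Things in the scene. Friction and masses are not known exactly. Their poses are not given: they have to be found in the camera images.
- jig: Wooden jig fixed on the stand, anywhere and turned. Plywood base 280 x 212 x 12 mm; origin at the centre of its underside, x = the way the board slides (to the catch end), y across, z up. Two rails along x, tops 30 mm above the stand, cover 34 to 66 mm either side of the centre line; side guides outside them are 40 mm high. Between the rails the base lies open, 68 mm wide, open at the rear.
- seat (a point): Where the board's origin lies when it has dropped into the notches: jig x = 55 mm, centre line, 22 mm above the stand; axes as the jig's. The four rail notches are 21 mm long, 8 mm deep (front pair in the rails' inner halves, jig x = 90 mm; rear pair in the outer halves, x = 20 mm).
- end_stop (a point): Middle of the near face of the end stop, a bar 44 mm high across the jig's far end, at jig x = 126 mm: 21 mm beyond the front edge of the seated board. The stop is not the goal: the board belongs in the notches before it.
- board: Loose slide board, about 0.45 kg, on the rails between the guides: 100 mm along the slide, 132 mm across; four feet 8 mm high, plate 8 to 20 mm above the origin. Origin: centre, under the feet, 30 mm above the stand while sliding, 22 mm when seated (it drops 8 mm, flat, all at once). x = slide direction. It starts 70 to 120 mm before its seat. A tin of tacks stands on it.
- board_push (a point): Middle of the board's upright rear face, 50 mm behind the board's origin and 20 mm above it. The face (plate edge, and a push batten 120 x 12 x 12 mm on it) reaches from 8 to 32 mm above the board's origin. Sliding takes 3 to 8 N here; pushing much harder once the board is in the notches can tip it out.
- tack_tin: Open round tin of tacks, diameter 55 mm, 21 mm high, standing loose on the board (origin at the centre of its underside), between the batten and the front edge, in the half away from the catch.
- catch (a joint): Turn-catch, a dark wood bar 18 x 62 x 10 mm that turns level on a post, 45 to 55 mm above the stand: it passes 3 mm over the seated board but strikes one not dropped. Rad: 0 = closed, at its stop, across the board along jig -y; pi/2 = along jig +x, beside the guide. Starts open at 1.45 to 1.8; closes clockwise from above, about 1 N at the peg; stays where it is left.
- catch_pivot (a point): Pivot of the turn-catch at its upper side, 55 mm above the stand: jig x = 60 mm, y = 92 mm. The bar reaches 53 mm from here.
- catch_peg (a point): Middle of the catch's upright steel finger peg: diameter 12 mm, 45 mm from the pivot, from 55 to 81 mm above the stand (this point is 67 mm above it).
- ribbon_spool: Bystander: small flanged ribbon spool, diameter 82 mm, 18 mm high, lying beyond the jig.
- cork_block: Bystander: cork sanding block 42 x 68 x 30 mm on the robot's side of the jig.
- glue_bottle: Bystander: standing glue bottle, diameter 55 mm, 160 mm high, at the front left of the stand.
- oval_box: Bystander: lidded oval bent-wood box 64 x 86 x 42 mm at the left of the stand.
Things that resemble listed ones, but are neither listed nor needed, are in the scene too. What is meant by the tack_tin is not green or purple, and is the smaller of those in its own colour.

How it is judged:
On the way, in this order (a step that is already met when the one before it is completed fails the run):
1. the board has dropped flat into its notches while the catch is still open (x of board in the frame of seat between -0.005 and 0.005 m and y of board in the frame of seat between -0.006 and 0.006 m and z of board in the frame of seat below 0.003 m and angle between board's own z axis and vertical below 0.05 rad and value of joint catch above 0.8 rad), for 0.2 s.
2. the catch lies across the seated board (x of board in the frame of seat between -0.005 and 0.005 m and y of board in the frame of seat between -0.006 and 0.006 m and z of board in the frame of seat below 0.003 m and angle between board's own z axis and vertical below 0.05 rad and value of joint catch below 0.2 rad), for 0.2 s.
At the end, for the whole second after the job is handed in: The board lies level in its notches (within 5 mm of the seat along the slide, 6 mm across, 3 mm in height, 0.05 rad), the catch is closed to within 0.2 rad, the tin of tacks stands upright on the board's plate, and all is at rest (all of step 2 and linear speed of each of board, tack_tin below 0.02 m/s and angle between tack_tin's own z axis and vertical below 0.1 rad and z of tack_tin in the frame of board between 0.014 and 0.026 m and x of tack_tin in the frame of board between -0.05 and 0.05 m and y of tack_tin in the frame of board between -0.066 and 0.066 m); the robot touches nothing.
It fails at once if the board is lifted off its rails (feet more than 12 mm above the rail tops) (height (world z) of board above 0.042 m).
It fails at once if the board is tipped by more than 0.2 rad (angle between board's own z axis and vertical above 0.2 rad).
It fails at once if the tin of tacks is tipped by more than 0.4 rad or lifted off (angle between tack_tin's own z axis and vertical above 0.4 rad or z of tack_tin in the frame of board above 0.035 m).
It fails at once if a thing beside the jig is moved by more than 30 mm (distance of any of ribbon_spool, cork_block, glue_bottle, oval_box from where it was at the start of the episode above 0.03 m).
It also fails if it takes over 64 s, if anything falls off the work surface, if the arm or the gripper's body presses on something with over 40 N, if the wrist force passes 120 N, or if a joint passes its speed limit or range.

## Working session

There is one attempt and no reset: what is moved stays moved. The work goes in short steps, Python scripts to look and compute and a tool call to move; the robot and the scene stay as the last step left them, time stands still between calls to the robot, and variables do not carry over. Pictures are saved under pics/ and viewed, and the job is handed in when it is done.

Besides the shell and the picture viewer there is one more tool, called after "Request:" by a JSON object that holds its "api" and its "payload". move_arm: Moves the arm, as the interface text tells. Its arguments: {"type":"object","properties":{"series":{"type":"array","items":{"type":"array","items":{"type":"array","items":{"type":"number"}}}},"squeeze":{"type":"number"}},"required":["series"]}

```bash
mkdir -p pics; python3 - <<'E'
from cell import *
import cv2
s=read_state(); print(s)
for n in ("scene","top"):
    p,d=grab_frame(n); cv2.imwrite(f"pics/{n}0.png",p[:,:,::-1]); 
    import numpy as np; np.save(f"pics/{n}0.npy",d)
    print(n,camera_params(n))
E
```

```text
{'time': 0.0, 'joint_pos': array([ 1.15890120e+00,  8.79623868e-02,  1.37228600e+00,  3.53395244e-06,
        1.68359746e+00, -1.03107184e-01]), 'dq': array([-0.00052928,  0.00032218,  0.00025274, -0.00175997,  0.00123352,
       -0.00149752]), 'joint_efforts': array([ 1.37816343e-03, -3.51860726e+01, -3.13276613e+01, -3.02908052e-05,
        1.07375358e-02,  2.03873850e-05]), 'eef_pos': array([0.16695065, 0.52351793, 0.23011898]), 'ee_rot': array([ 0.10796955,  0.69889933, -0.10950964,  0.69849119]), 'force': array([ 0.44759062, -0.65794028, -0.01172297]), 'torque': array([-0.01634419,  0.0233056 , -0.01911459]), 'finger_gap': 0.0857041925655537}
scene {'fx': 487.9587286424961, 'fy': 487.9587286424961, 'cx': 321.1341694686676, 'cy': 196.89098068711957, 'position': array([-0.17353341, -0.98841053,  0.68801511]), 'attitude': array([ 0.80327884, -0.26885944,  0.16241573, -0.50604233])}
top {'fx': 434.5887701087011, 'fy': 434.5887701087011, 'cx': 320.9259453710193, 'cy': 204.23449850201098, 'position': array([0.36762477, 0.06064584, 1.26335964]), 'attitude': array([ 0.70529887, -0.70307398,  0.06812151, -0.05999954])}
```

View pics/scene0.png

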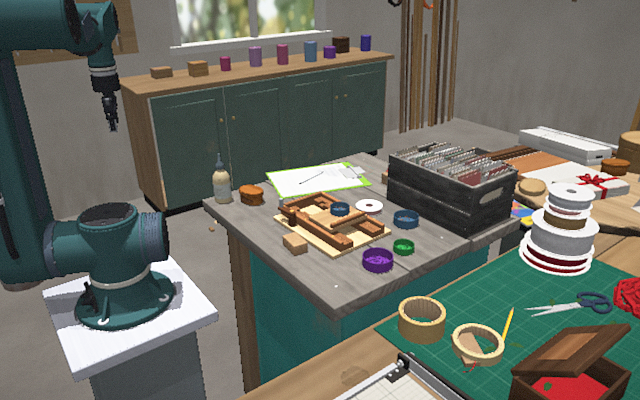

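View pics/top0.png

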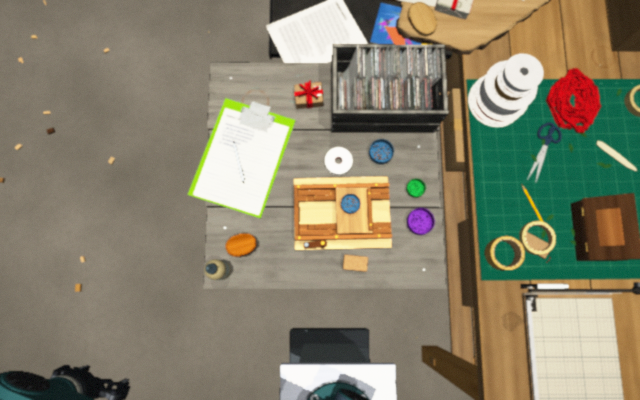

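The top view shows the jig at about (343,213), the tin (blue) at (350,203) on the board and the catch near (315,244). I'll enlarge it.

```bash
python3 - <<'E'
import cv2
p=cv2.imread("pics/top0.png"); c=p[165:265,280:405]; cv2.imwrite("pics/topc.png",cv2.resize(c,None,fx=6,fy=6,interpolation=cv2.INTER_CUBIC)[:600])
p=cv2.imread("pics/scene0.png"); c=p[180:260,265:395]; cv2.imwrite("pics/scenec.png",cv2.resize(c,None,fx=6,fy=6,interpolation=cv2.INTER_CUBIC))
E
```

```text
(no output)
```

View pics/topc.png

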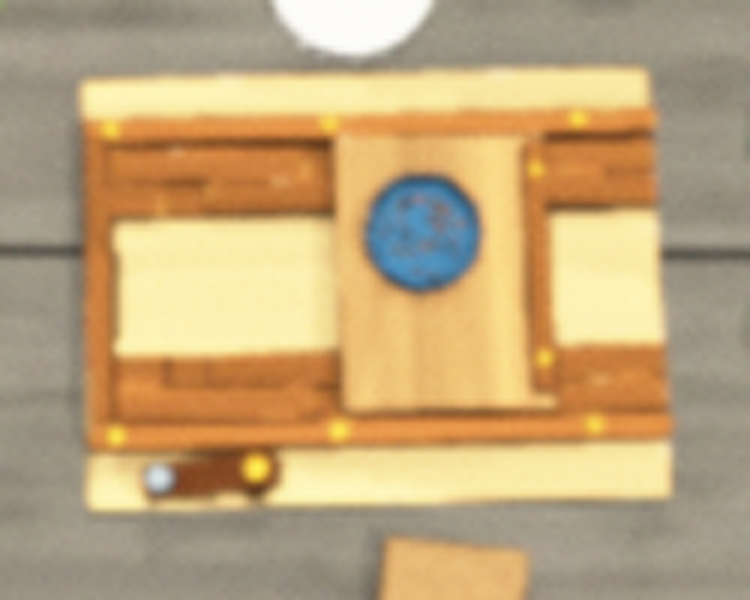

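View pics/scenec.png

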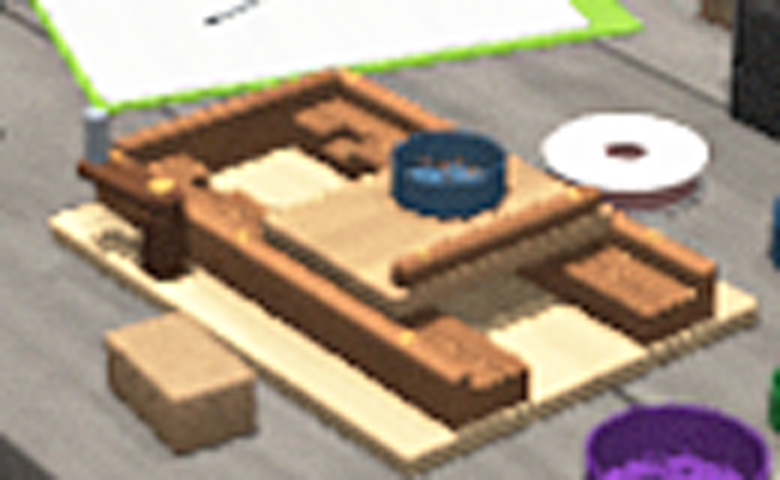

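```bash
cat > h.py <<'E'
import numpy as np, cv2
from scipy.spatial.transform import Rotation as R
from scipy.optimize import least_squares
from cell import *
def ray(cp,u,v,z):
    d=R.from_quat(cp["attitude"]).apply([(u-cp["cx"])/cp["fx"],(v-cp["cy"])/cp["fy"],1.])
    p=np.array(cp["position"]); t=(z-p[2])/d[2]; return p+t*d
def proj(cp,P):
    q=R.from_quat(cp["attitude"]).inv().apply(np.atleast_2d(P)-cp["position"])
    return np.c_[cp["fx"]*q[:,0]/q[:,2]+cp["cx"],cp["fy"]*q[:,1]/q[:,2]+cp["cy"]]
def j2w(s,P):
    P=np.atleast_2d(P).astype(float); c,n=np.cos(s[2]),np.sin(s[2])
    return np.c_[s[0]+c*P[:,0]-n*P[:,1],s[1]+n*P[:,0]+c*P[:,1],P[:,2]]
def w2j(s,P):
    P=np.atleast_2d(P).astype(float); c,n=np.cos(s[2]),np.sin(s[2]); d=P[:,:2]-s[:2]
    return np.c_[c*d[:,0]+n*d[:,1],-n*d[:,0]+c*d[:,1],P[:,2]]
E
python3 - <<'E'
from h import *
cp=camera_params("top")
T=lambda u,v:(u/6+280-.4,v/6+165-.4)
J=np.array([[140,-106,12],[-140,-106,12],[-140,106,12],[140,106,12],[60,92,57],])/1000
U=np.array([T(80,84),T(650,68),T(672,497),T(87,511),T(256,468)])
f=lambda s:(proj(cp,j2w(s,J))-U).ravel()
r=least_squares(f,[.3,.05,1.57]); s=r.x; print(s,np.round(r.fun.reshape(-1,2),2)); np.save("jig.npy",s)
peg=w2j(s,ray(cp,*T(160,476),.081))[0]*1000; pv=w2j(s,ray(cp,*T(256,468),.057))[0]*1000
print(peg,pv, np.arctan2(peg[1]-92,peg[0]-60)+np.pi/2, np.hypot(peg[1]-92,peg[0]-60))
print("batten rear",[w2j(s,ray(cp,*T(u,v),.062))[0]*1000 for u,v in((546,135),(554,400))])
print("plate front",[w2j(s,ray(cp,*T(u,v),.050))[0]*1000 for u,v in((335,135),(345,410))])
print("tin",w2j(s,ray(cp,*T(424,233),.071))[0]*1000)
for n,uv,z in(("glue",(216,262),.16),("cork",(355,260),.03),("spool",(339,153),.018),("box",(240,243),.042)): print(n,np.round(ray(cp,*uv,z),3))
E
```

```text
[ 0.57350865 -0.01428243  1.59936007] [[ 0.25 -0.5 ]
 [-0.37  0.01]
 [-0.06  0.01]
 [ 0.19  0.17]
 [-0.02  0.29]]
[103.94172471  95.9441168   81.        ] [59.92523392 91.18397994 57.        ] 1.660314337980471 44.11837743924326
batten rear [array([-81.24030855, -62.23726677,  62.        ]), array([-79.02462572,  63.61457964,  62.        ])]
plate front [array([ 17.85550697, -67.29458334,  50.        ]), array([17.45738977, 64.45939038, 50.        ])]
tin [-20.9722383  -14.92510933  71.        ]
glue [0.421 0.312 0.16 ]
cork [ 0.434 -0.05   0.03 ]
spool [ 0.752 -0.007  0.018]
box [0.48  0.274 0.042]
```

```bash
python3 - <<'E'
from h import *
s=np.load("jig.npy"); st=read_state(); print(st["time"])
M=R.from_quat(st["ee_rot"]).as_matrix(); print(np.round(M,3), np.degrees(np.arctan2(M[1,1],M[0,1])))
for n,q in (("push start",(-110,0,0)),("contact",(-81,0,0)),("final rear",(5,0,0)),("peg0",(104,96,0)),("peg1",(60,47,0)),("board y",(0,100,0)),("axis",(100,0,0))): print(n,np.round(j2w(s,np.array(q)/1000)[0],4))
E
```

```text
0.1
[[-0.001  0.304  0.953]
 [-0.002  0.953 -0.304]
 [-1.    -0.002 -0.   ]] 72.30794101801622
push start [ 0.5767 -0.1242  0.    ]
contact [ 0.5758 -0.0952  0.    ]
final rear [ 0.5734 -0.0093  0.    ]
peg0 [0.4746 0.0869 0.    ]
peg1 [0.5248 0.0444 0.    ]
board y [ 0.4735 -0.0171  0.    ]
axis [0.5707 0.0857 0.    ]
```

Request:
{"api": "move_arm", "payload": {"series": [[[0,0,-7.5,25,-40,0,40],[0,0,-15,50,-80,0,0],[0,0,-22.5,75,-120,0,0],[0,0,-30,100,-160,0,0],[0,0,-37.5,125,-200,0,0],[0,0,-45,150,-240,0,0],[0,0,-52.5,175,-280,0,0],[0,0,-60,200,-320,0,0]]], "squeeze": 30}}

```text
time: 0.9
eef_pos: [0.3675, 0.2022, 0.231]
ee_rot: [0.445, 0.55, -0.445, 0.55]
force: [0.4, 0.7, 0.1]
finger_gap: -0.0001
```

Request:
{"api": "move_arm", "payload": {"series": [[[0,0,-2,26,-40,0,0],[0,0,-4,52,-82,0,0],[0,0,-6,78,-124,0,0],[0,0,-8,104,-168,0,0],[0,0,-10,130,-212,0,0],[0,0,-10.7,158,-256,0,0],[0,0,-10.7,186,-300,0,0],[0,0,-10.7,210,-342,0,0]]]}}

```text
time: 1.7
eef_pos: [0.5753, -0.1356, 0.2306]
ee_rot: [0.493, 0.507, -0.493, 0.507]
force: [0.2, 0.9, 0.3]
finger_gap: 0.0001
```

```bash
python3 - <<'E'
from h import *
st=read_state(); M=R.from_quat(st["ee_rot"]).as_matrix()
print(st["time"],st["eef_pos"],np.degrees(np.arctan2(M[1,1],M[0,1])),M[:,0],st["force"],st["finger_gap"],st["joint_pos"])
E
```

```text
1.7 [ 0.57532258 -0.13559335  0.23056986] 1.5952993674474305 [-7.69128704e-04  6.87924637e-04 -9.99999468e-01] [0.20516416 0.94894562 0.25191266] 0.00013386847574479744 [-3.27584447e-01  1.79841171e-01  1.26868335e+00  4.06955571e-04
  1.69401770e+00 -3.55377581e-01]
```

Request:
{"api": "move_arm", "payload": {"series": [[[0,0,0,1,-1,-40,0],[0,0,0,1,-2,-85,0],[0,0,0,1,-2,-130,0],[0,0,0,1,-2,-160,0],[0,0,0,1,-2,-175,0],[0,0,0,1,-2,-184,0],[0,0,0,1,-2,-188,0],[0,0,0,1,-2,-188,0]]]}}

```text
time: 2.5
eef_pos: [0.5766, -0.136, 0.0446]
ee_rot: [0.493, 0.506, -0.493, 0.508]
force: [-0.9, 0.0, 0.8]
finger_gap: -0.0003
```

```bash
python3 - <<'E'
from h import *
st=read_state(); s=np.load("jig.npy")
print(st["time"],st["eef_pos"],w2j(s,st["eef_pos"]),st["force"])
p,d=grab_frame("scene"); cv2.imwrite("pics/s1.png",cv2.resize(p[170:270,260:400,::-1],None,fx=5,fy=5,interpolation=cv2.INTER_CUBIC))
E
```

```text
2.5 [ 0.57660277 -0.13602156  0.04458536] [[-0.12177784  0.00038399  0.04458536]] [-0.90745995  0.01748949  0.81040092]
```

View pics/s1.png

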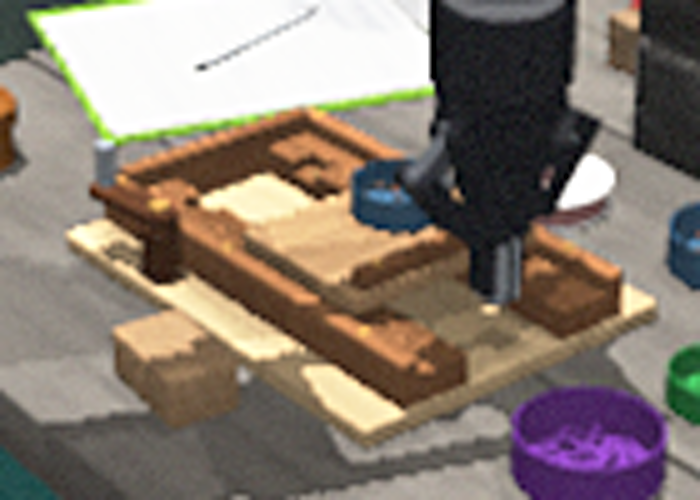

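Request:
{"api": "move_arm", "payload": {"series": [[[0,0,0,-0.1,4,-0.5,0],[0,0,0,-0.2,8,-1,0],[0,0,0,-0.3,12,-1.5,0],[0,0,0,-0.5,16,-2,0],[0,0,0,-0.6,20,-2,0],[0,0,0,-0.6,22.5,-2,0],[0,0,0,-0.7,25,-2,0],[0,0,0,-0.8,27.5,-2,0]]]}}

```text
time: 3.35
eef_pos: [0.5749, -0.1081, 0.0413]
ee_rot: [0.493, 0.507, -0.493, 0.507]
force: [0.5, -0.4, 0.5]
finger_gap: -0.0
```

Request:
{"api": "move_arm", "payload": {"series": [[[0,0,0,0,2,0,0],[0,0,0,-0.1,4,0,0],[0,0,0,-0.2,6,0,0],[0,0,0,-0.2,8,0,0],[0,0,0,-0.3,10,0,0],[0,0,0,-0.4,12,0,0],[0,0,0,-0.4,14,0,0],[0,0,0,-0.5,16,0,0]]]}}

```text
time: 4.15
eef_pos: [0.5744, -0.0921, 0.0413]
ee_rot: [0.493, 0.507, -0.493, 0.507]
force: [0.6, -3.1, -0.7]
finger_gap: -0.0001
```

```bash
cat > look.py <<'E'
from h import *
import sys
st=read_state(); s=np.load("jig.npy")
print(st["time"],st["eef_pos"],np.round(w2j(s,st["eef_pos"])*1000,1),st["force"])
n=sys.argv[1]
p,d=grab_frame("scene"); p2,d2=grab_frame("top")
a=cv2.resize(p[170:270,260:400,::-1],None,fx=5,fy=5,interpolation=cv2.INTER_CUBIC); cv2.imwrite(f"pics/{n}s.png",a)
cv2.imwrite(f"pics/{n}t.png",cv2.resize(p2[165:265,280:405,::-1],None,fx=6,fy=6,interpolation=cv2.INTER_CUBIC))
E
python3 look.py a
```

```text
4.15 [ 0.57440037 -0.09212512  0.04131298] [[-77.8   1.3  41.3]] [ 0.61638573 -3.11336843 -0.65630214]
```

View pics/as.png

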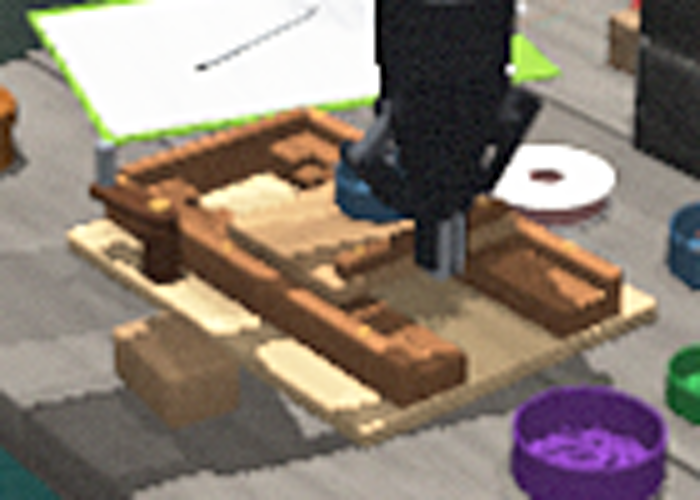

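Request:
{"api": "move_arm", "payload": {"series": [[[0,0,0,-0.1,3,0,0],[0,0,0,-0.2,6,0,0],[0,0,0,-0.3,9,0,0],[0,0,0,-0.3,12,0,0],[0,0,0,-0.4,15,0,0],[0,0,0,-0.5,18,0,0],[0,0,0,-0.6,21,0,0],[0,0,0,-0.7,24,0,0]]]}}

```text
time: 5.05
eef_pos: [0.5737, -0.068, 0.0413]
ee_rot: [0.493, 0.507, -0.493, 0.507]
force: [0.3, -3.7, -0.8]
finger_gap: 0.0001
```

Request:
{"api": "move_arm", "payload": {"series": [[[0,0,0,-0.1,3,0,0],[0,0,0,-0.2,6,0,0],[0,0,0,-0.3,9,0,0],[0,0,0,-0.3,12,0,0],[0,0,0,-0.4,15,0,0],[0,0,0,-0.5,18,0,0],[0,0,0,-0.6,21,0,0],[0,0,0,-0.7,24,0,0]]]}}

```text
time: 5.85
eef_pos: [0.573, -0.044, 0.0413]
ee_rot: [0.493, 0.507, -0.493, 0.507]
force: [0.0, -3.2, -0.1]
finger_gap: 0.0001
```

```bash
python3 look.py b
```

```text
5.85 [ 0.57299084 -0.04401962  0.04134545] [[-29.7   1.4  41.3]] [ 0.03251525 -3.23729252 -0.13485325]
```

View pics/bs.png

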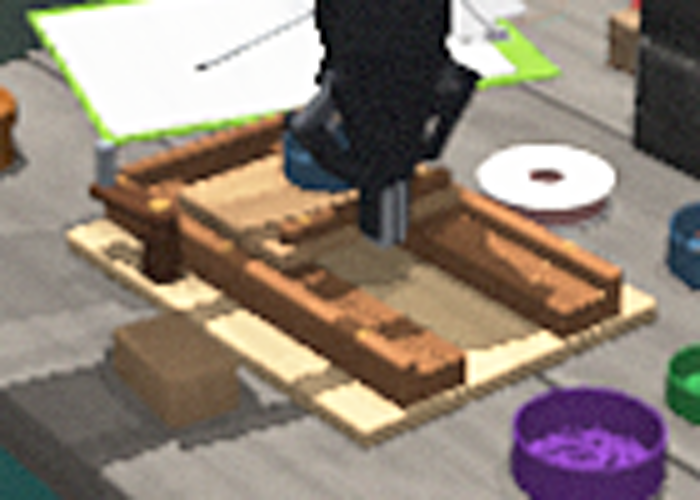

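View pics/bt.png

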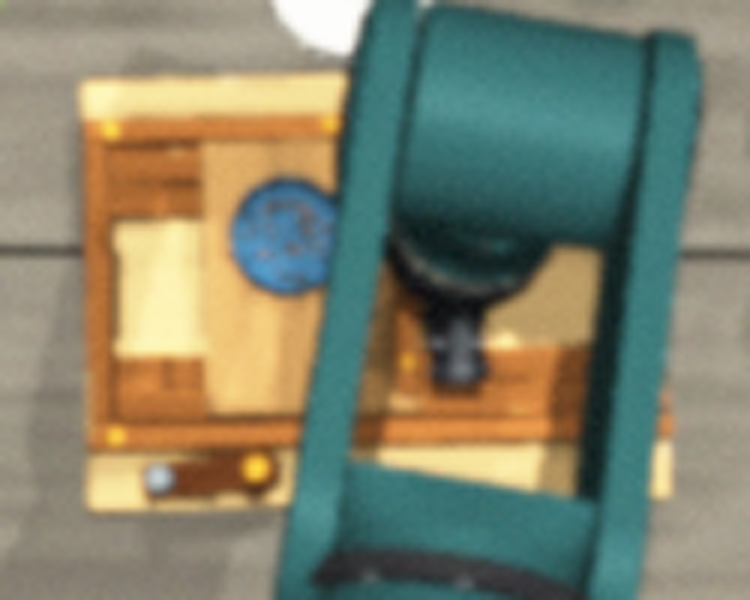

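```bash
python3 - <<'E'
from h import *
s=np.load("jig.npy");cp=camera_params("top")
T=lambda u,v:(u/6+280-.4,v/6+165-.4)
for u,v in((203,150),(205,280),(206,405)): print(w2j(s,ray(cp,*T(u,v),.050))*1000)
E
```

```text
[[ 80.93281331 -61.4849466   50.        ]]
[[81.45503066  1.24326756 50.        ]]
[[82.37965678 60.47981882 50.        ]]
```

Request:
{"api": "move_arm", "payload": {"series": [[[0,0,0,-0.1,2.5,0,0],[0,0,0,-0.2,5,0,0],[0,0,0,-0.2,7.5,0,0],[0,0,0,-0.3,10,0,0],[0,0,0,-0.3,12.5,0,0],[0,0,0,-0.4,15,0,0],[0,0,0,-0.5,17,0,0],[0,0,0,-0.5,18.5,0,0]]]}}

```text
time: 6.75
eef_pos: [0.5725, -0.0255, 0.0413]
ee_rot: [0.493, 0.507, -0.493, 0.507]
force: [0.5, -2.9, -0.6]
finger_gap: 0.0001
```

Request:
{"api": "move_arm", "payload": {"series": [[[0,0,0,0,0.4,0,0],[0,0,0,0,0.8,0,0],[0,0,0,0,1.2,0,0],[0,0,0,0,1.6,0,0],[0,0,0,0,2,0,0],[0,0,0,0,2.4,0,0],[0,0,0,0,2.7,0,0],[0,0,0,0,3,0,0]]]}}

```text
time: 7.55
eef_pos: [0.5725, -0.0222, 0.0414]
ee_rot: [0.493, 0.507, -0.493, 0.507]
force: [-0.2, 0.2, -0.8]
finger_gap: -0.0001
```

```bash
python3 look.py c
```

```text
7.55 [ 0.57252885 -0.02217561  0.0413567 ] [[-7.9  1.2 41.4]] [-0.20409225  0.15969201 -0.83838362]
```

View pics/cs.png

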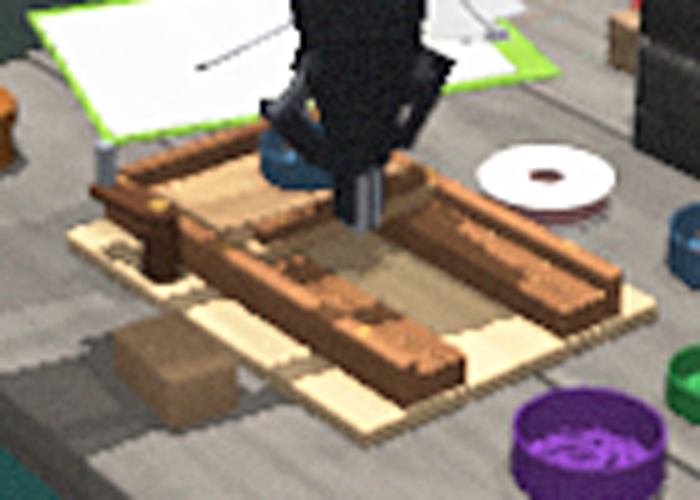

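View pics/ct.png

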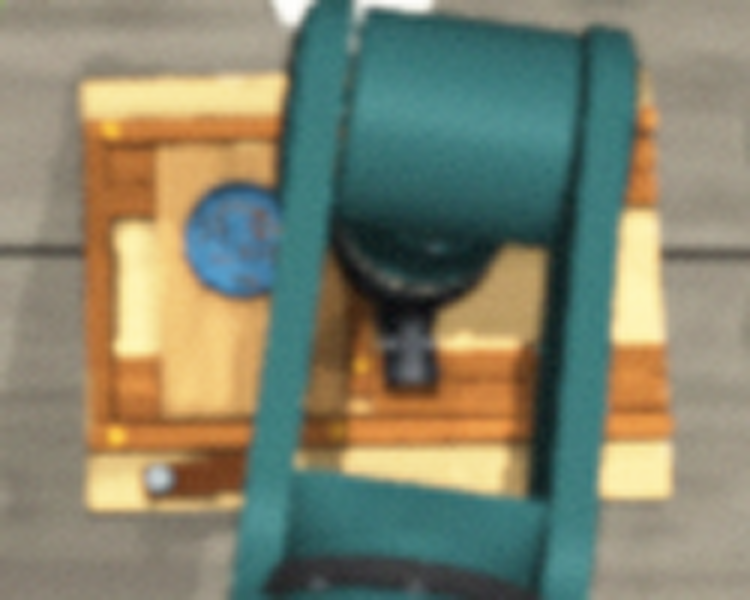

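```bash
cat > plate.py <<'E'
from h import *
s=np.load("jig.npy");cp=camera_params("top")
p,d=grab_frame("top"); d0=np.load("pics/top0.npy")
def zmap(d):
    v,u=np.mgrid[0:400,0:640]
    q=np.stack([(u-cp["cx"])/cp["fx"]*d,(v-cp["cy"])/cp["fy"]*d,d],-1).reshape(-1,3)
    return (R.from_quat(cp["attitude"]).apply(q)+cp["position"]).reshape(400,640,3)
def reg(W,x0,x1,y0,y1):
    j=w2j(s,W.reshape(-1,3)); m=(j[:,0]>x0)&(j[:,0]<x1)&(j[:,1]>y0)&(j[:,1]<y1); return np.round([np.median(j[m,2])*1000,m.sum(), j[m,2].std()*1000],2)
W0=zmap(d0);W=zmap(d)
print("orig plate",reg(W0,-20,10,20,55)," now front plate",reg(W,75,100,-60,-40),reg(W,75,100,25,55), reg(W,60,85,25,55),"base",reg(W0,40,110,-25,25),reg(W,-140,140,100,104))
T=lambda u,v:(u/6+280-.4,v/6+165-.4)
for z in(.042,.050):print(z,[w2j(s,ray(cp,*T(u,v),z))[0]*1000 for u,v in((156,150),(159,280),(161,405))])
E
python3 plate.py
```

```text
orig plate [nan  0. nan]  now front plate [nan  0. nan] [nan  0. nan] [nan  0. nan] base [nan  0. nan] [nan  0. nan]
0.042 [array([103.43752582, -63.77126899,  42.        ]), array([103.28381585,  -0.62646066,  42.        ]), array([103.55460262,  59.00471116,  42.        ])]
0.05 [array([103.28910235, -62.01957384,  50.        ]), array([103.13639919,   0.71163111,  50.        ]), array([103.40541228,  59.95221415,  50.        ])]
  return _methods._mean(a, axis=axis, dtype=dtype,
  ret = ret.dtype.type(ret / rcount)
  ret = _var(a, axis=axis, dtype=dtype, out=out, ddof=ddof,
  arrmean = um.true_divide(arrmean, div, out=arrmean,
  ret = ret.dtype.type(ret / rcount)
```

Units bug in my region bounds (mm vs m); fixing.

```bash
sed -i 's/j=w2j(s,W.reshape(-1,3));/j=w2j(s,W.reshape(-1,3)); x0,x1,y0,y1=np.array([x0,x1,y0,y1])\/1000;/' plate.py; python3 plate.py; python3 -c "
from h import *; print(read_state()['force'],read_state()['time'])"
```

```text
orig plate [ 50.09 129.     2.28]  now front plate [42.04 60.    3.22] [42.35 92.    2.11] [41.87 97.    2.38] base [ 11.72 407.     2.52] [ 54.02 113.   194.54]
0.042 [array([103.43752582, -63.77126899,  42.        ]), array([103.28381585,  -0.62646066,  42.        ]), array([103.55460262,  59.00471116,  42.        ])]
0.05 [array([103.28910235, -62.01957384,  50.        ]), array([103.13639919,   0.71163111,  50.        ]), array([103.40541228,  59.95221415,  50.        ])]
[ 0.29106166 -0.53936732  0.50867288] 7.75
```

Request:
{"api": "move_arm", "payload": {"series": [[[0,0,0,0,-6,0,0],[0,0,0,0.5,-18,0,0],[0,0,0,0.8,-30,0,0],[0,0,0,0.8,-30,10,0],[0,0,0,0.8,-30,40,0],[0,0,0,0.8,-30,75,0],[0,0,0,0.8,-30,110,0],[0,0,0,0.8,-30,120,0]]]}}

```text
time: 8.55
eef_pos: [0.5758, -0.0535, 0.1676]
ee_rot: [0.495, 0.504, -0.491, 0.51]
force: [0.8, 0.2, 0.9]
finger_gap: 0.0002
```

```bash
python3 - <<'E'
from h import *
s=np.load("jig.npy"); st=read_state(); e=st["eef_pos"]; M=R.from_quat(st["ee_rot"]).as_matrix(); y0=np.degrees(np.arctan2(M[1,1],M[0,1]))
print(st["time"],e,y0,st["force"])
piv=np.array([60,92])
for th in [1.66,1.5,1.3,1.1,.9,.7,.5,.3,.2,.1,0]:
    ph=th-np.pi/2; P=piv+45*np.array([np.cos(ph),np.sin(ph)]); m=np.array([np.sin(ph),-np.cos(ph)])
    for off in ([32.5] if th==1.66 else [])+[20.5]:
        C=P-m*off; w=j2w(s,[[*C/1000,.063]])[0]
        print(th,off,np.round(C,1),"world mm",np.round(w*1000,1),"delta",np.round((w-e)*1000,1),"yaw delta",round(np.degrees(ph+s[2])-90-y0,1))
E
python3 plate.py; python3 look.py d
```

```text
8.55 [ 0.57578771 -0.05345864  0.16757073] 1.5797499195289804 [0.79579541 0.22682368 0.88159316]
1.66 32.5 [101.9 128.4] world mm [442.3  83.9  63. ] delta [-133.5  137.4 -104.6] yaw delta 5.2
1.66 20.5 [103.  116.4] world mm [454.2  85.3  63. ] delta [-121.6  138.8 -104.6] yaw delta 5.2
1.5 20.5 [106.3 109.3] world mm [461.3  88.9  63. ] delta [-114.5  142.3 -104.6] yaw delta -4.0
1.3 20.5 [108.8  99.7] world mm [470.7  91.7  63. ] delta [-105.1  145.1 -104.6] yaw delta -15.5
1.1 20.5 [109.4  89.9] world mm [480.6  92.5  63. ] delta [ -95.2  146.  -104.6] yaw delta -26.9
0.9 20.5 [108.   80.1] world mm [490.4  91.4  63. ] delta [ -85.4  144.8 -104.6] yaw delta -38.4
0.7 20.5 [104.7  70.8] world mm [499.8  88.3  63. ] delta [ -76.   141.8 -104.6] yaw delta -49.8
0.5 20.5 [99.6 62.3] world mm [508.4  83.5  63. ] delta [ -67.4  136.9 -104.6] yaw delta -61.3
0.3 20.5 [92.9 55.1] world mm [515.8  77.   63. ] delta [ -60.   130.4 -104.6] yaw delta -72.8
0.2 20.5 [89. 52.] world mm [519.   73.2  63. ] delta [ -56.8  126.7 -104.6] yaw delta -78.5
0.1 20.5 [84.9 49.3] world mm [521.8  69.2  63. ] delta [ -54.   122.6 -104.6] yaw delta -84.2
0 20.5 [80.5 47. ] world mm [524.2  64.8  63. ] delta [ -51.6  118.3 -104.6] yaw delta -89.9
orig plate [ 50.09 129.     2.28]  now front plate [42.25 59.    2.15] [42.01 91.    2.44] [41.91 96.    2.31] base [ 11.72 407.     2.52] [ 37.22 170.   238.63]
0.042 [array([103.43752582, -63.77126899,  42.        ]), array([103.28381585,  -0.62646066,  42.        ]), array([103.55460262,  59.00471116,  42.        ])]
0.05 [array([103.28910235, -62.01957384,  50.        ]), array([103.13639919,   0.71163111,  50.        ]), array([103.40541228,  59.95221415,  50.        ])]
8.6 [ 0.57572011 -0.05340775  0.16725787] [[-39.2  -1.1 167.3]] [-0.0380607   0.32457393  1.59573594]
```

View pics/dt.png

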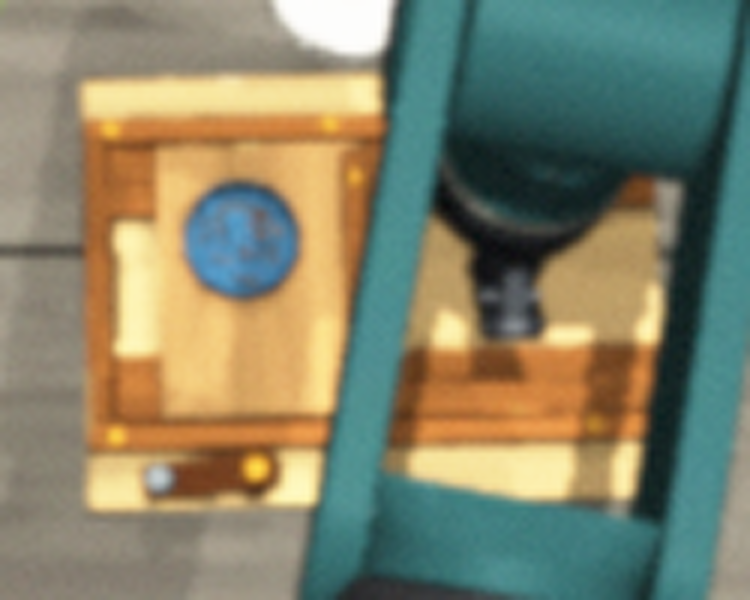

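View pics/ds.png

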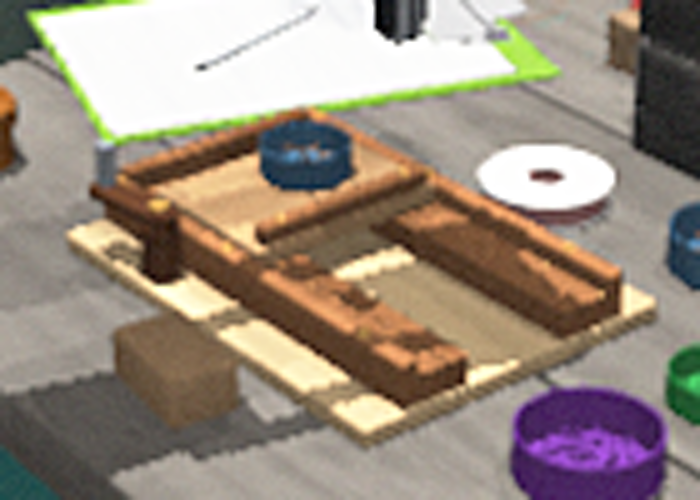

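```bash
python3 -c "
from h import *; s=read_state(); print(s['time'],s['eef_pos'],s['dq'].round(3))"
```

```text
8.7 [ 0.57351179 -0.05292197  0.16192148] [ 0.003  0.03   0.055 -0.    -0.001  0.   ]
```

Request:
{"api": "move_arm", "payload": {"series": [[[0,0,1,-25,26,0,0],[0,0,2,-50,52,0,0],[0,0,3,-75,78,0,0],[0,0,4,-100,104,0,0],[0,0,5,-120,125,0,0],[0,0,5,-131,136.5,0,0],[0,0,5,-131,136.5,0,0],[0,0,5,-131,136.5,-10,0]]]}}

```text
time: 9.5
eef_pos: [0.4435, 0.0834, 0.1517]
ee_rot: [0.471, 0.527, -0.47, 0.529]
force: [0.0, 0.1, 0.2]
finger_gap: -0.0002
```

Request:
{"api": "move_arm", "payload": {"series": [[[0,0,0,0,0,-20,0],[0,0,0,0,0,-40,0],[0,0,0,0,0,-60,0],[0,0,0,0,0,-75,0],[0,0,0,0,0,-83,0],[0,0,0,0,0,-88,0],[0,0,0,0,0,-88,0],[0,0,0,0,0,-88,0]]]}}

```text
time: 10.3
eef_pos: [0.443, 0.0835, 0.0639]
ee_rot: [0.471, 0.528, -0.47, 0.528]
force: [0.1, -0.3, -0.0]
finger_gap: 0.0001
```

```bash
python3 look.py e
```

```text
10.3 [0.44298211 0.08353839 0.06386809] [[101.5 127.7  63.9]] [ 0.09496818 -0.27896309 -0.00145076]
```

View pics/et.png

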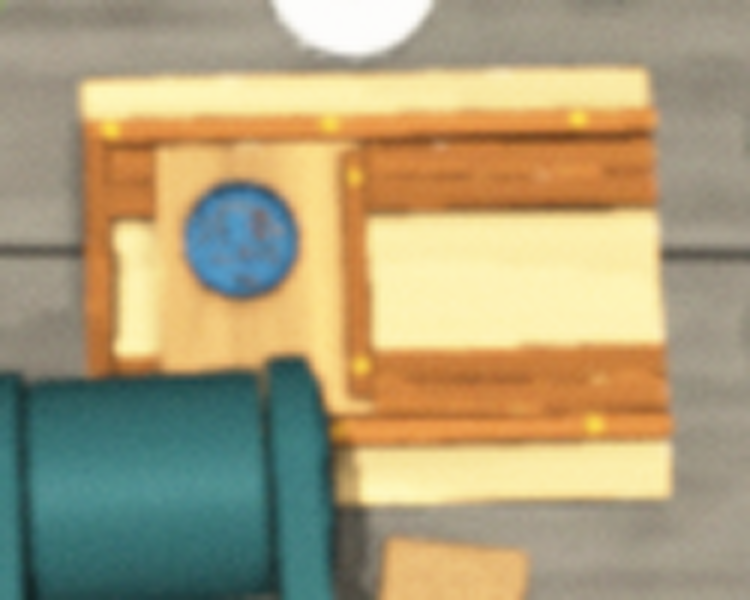

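View pics/es.png

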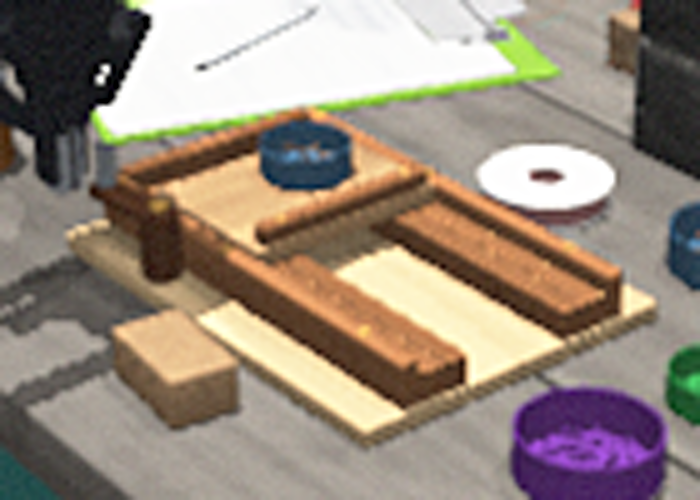

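Request:
{"api": "move_arm", "payload": {"series": [[[0,0,0,4,0.4,0,0],[0,0,0,8,0.9,0,0],[0,0,0,12,1.3,0,0],[0,0,-4.5,15.5,3.1,0,0],[0,0,-9,19,4.9,0,0],[0,0,-15,23.7,6.5,0,0],[0,0,-20.5,28.4,7.7,0,0],[0,0,-26,33.3,8.3,0,0]]]}}

```text
time: 11.2
eef_pos: [0.4759, 0.0923, 0.0633]
ee_rot: [-0.578, -0.408, 0.578, -0.407]
force: [-0.5, 0.6, 0.1]
finger_gap: 0.0
```

```bash
python3 look.py f
```

```text
11.2 [0.47593067 0.09232312 0.06334205] [[109.3  94.5  63.3]] [-0.540097    0.55284554  0.06085672]
```

View pics/fs.png

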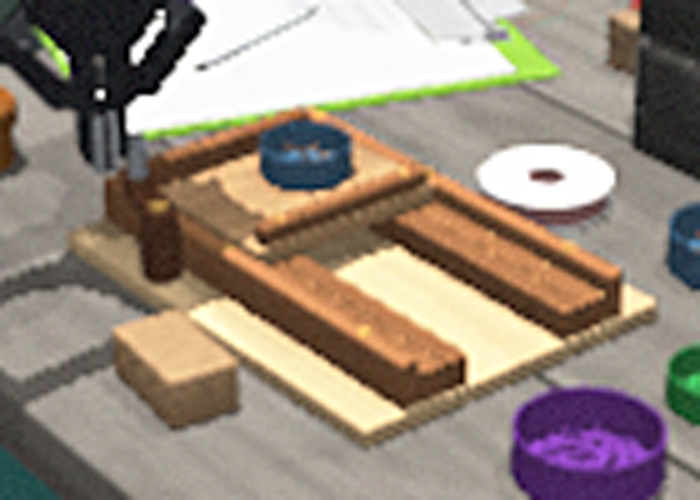

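Request:
{"api": "move_arm", "payload": {"series": [[[0,0,-5.9,5,0.2,0,0],[0,0,-11.6,9.9,-0.2,0,0],[0,0,-17.4,14.8,-0.9,0,0],[0,0,-23,19.5,-2.4,0,0],[0,0,-28.8,24.2,-4,0,0],[0,0,-34.5,28.5,-6.4,0,0],[0,0,-40.3,32.8,-8.8,0,0],[0,0,-46,36.5,-12,0,0]]]}}

```text
time: 12.1
eef_pos: [0.5123, 0.0802, 0.0633]
ee_rot: [-0.691, -0.15, 0.691, -0.15]
force: [0.1, 0.5, 0.5]
finger_gap: 0.0001
```

```bash
python3 look.py g
```

```text
12.1 [0.51226463 0.08022299 0.06325995] [[96.2 58.5 63.3]] [0.14464019 0.51555572 0.5220959 ]
```

View pics/gs.png

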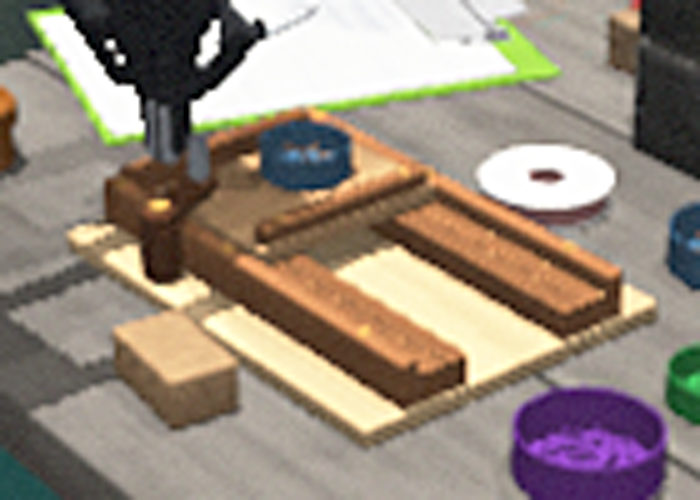

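Request:
{"api": "move_arm", "payload": {"series": [[[0,0,-2.9,1.9,-1.6,0,0],[0,0,-5.8,3.7,-3.3,0,0],[0,0,-8.6,5.3,-5.2,0,0],[0,0,-11.5,6.9,-7.1,0,0],[0,0,-14.3,8.3,-9.1,0,0],[0,0,-17.2,9.7,-11.1,0,0],[0,0,-18.6,10.3,-12.2,0,0],[0,0,-20,10.9,-13.3,0,0]]]}}

```text
time: 13.0
eef_pos: [0.5228, 0.0668, 0.0633]
ee_rot: [-0.706, -0.029, 0.707, -0.029]
force: [-0.5, 0.8, 0.3]
finger_gap: -0.0002
```

```bash
python3 look.py h
```

```text
13.0 [0.52284102 0.06684028 0.063292  ] [[82.5 48.3 63.3]] [-0.45363355  0.80389964  0.28239468]
```

View pics/hs.png

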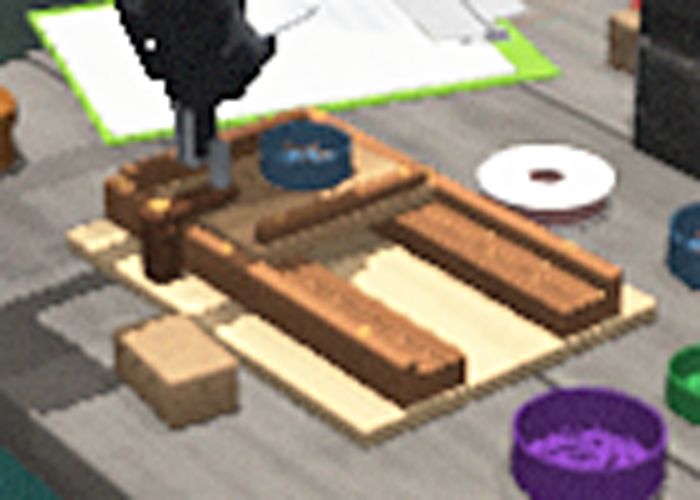

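View pics/ht.png

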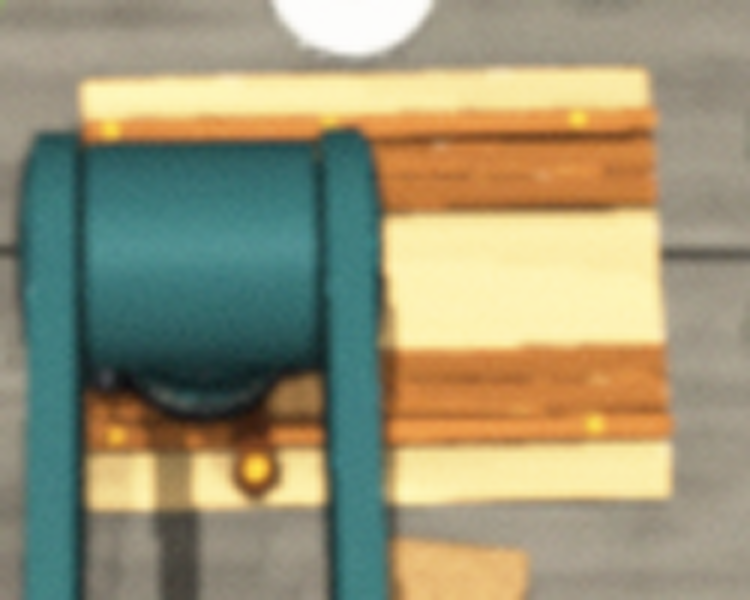

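```bash
python3 - <<'E'
from h import *
s=np.load("jig.npy");cp=camera_params("scene")
S=lambda u,v:(u/5+260-.4,v/5+170-.4)
for u,v,z in((220,145,.081),(106,147,.081)):
    if u==106: pass
    j=w2j(s,ray(cp,*S(u,v),z))[0]*1000; print(j,np.arctan2(j[1]-92,j[0]-60)+np.pi/2,np.hypot(j[1]-92,j[0]-60))
for th in(0,.1,.2,.3):
    P=np.array([60+45*np.sin(th),92-45*np.cos(th),81])/1000; q=proj(cp,j2w(s,[P]))[0]; print(th,((q[0]-260+.4)*5,(q[1]-170+.4)*5))
E
```

```text
[61.33949295 47.59287022 81.        ] 0.030154773085878217 44.427327358836536
[100.5379749   99.11319992  81.        ] 1.7444980259009768 41.157320391126895
0 (np.float64(222.24008717503733), np.float64(145.50563132069908))
0.1 (np.float64(217.23337640771928), np.float64(142.94744852737819))
0.2 (np.float64(211.6623134119875), np.float64(140.64519198088743))
0.3 (np.float64(205.5822624288977), np.float64(138.61881799397264))
```

Request:
{"api": "move_arm", "payload": {"series": [[[0,0,-0.5,0.2,-0.4,0,0],[0,0,-1,0.4,-0.8,0,0],[0,0,-1.5,0.6,-1.2,0,0],[0,0,-2,0.8,-1.6,0,0],[0,0,-2,0.8,-1.6,0,0],[0,0,-2,0.8,-1.6,0,0],[0,0,-2,0.8,-1.6,0,0],[0,0,-2,0.8,-1.6,0,0]]]}}

```text
time: 13.9
eef_pos: [0.5238, 0.0651, 0.0633]
ee_rot: [0.707, 0.016, -0.707, 0.016]
force: [0.8, -0.5, -0.4]
finger_gap: 0.0004
```

Request:
{"api": "move_arm", "payload": {"series": [[[0,0,0,0,-0.2,0,0],[0,0,0,0,-0.4,0,0],[0,0,0,0,-0.6,0,0],[0,0,0,0,-0.8,0,0],[0,0,0,0,-1,0,0],[0,0,0,0,-1.2,0,0],[0,0,0,0,-1.4,0,0],[0,0,0,0,-1.5,0,0]]]}}

```text
time: 14.7
eef_pos: [0.5239, 0.0639, 0.0634]
ee_rot: [0.707, 0.016, -0.707, 0.016]
force: [1.2, 1.7, 0.9]
finger_gap: -0.0004
```

Request:
{"api": "move_arm", "payload": {"series": [[[0,0,0,0,3,0,0],[0,0,0,0,8,0,0],[0,0,0,0,14,0,0],[0,0,0,0,20,2,0],[0,0,0,0,24,30,0],[0,0,0,-10,30,70,0],[0,0,0,-30,50,110,0],[0,0,0,-50,80,130,0]]]}}

```text
time: 15.5
eef_pos: [0.475, 0.144, 0.1978]
ee_rot: [0.709, 0.015, -0.705, 0.015]
force: [0.7, 1.0, 0.6]
finger_gap: 0.0
```

Request:
{"api": "move_arm", "payload": {"series": [[[0,0,0,-20,30,0,0],[0,0,0,-40,60,0,0],[0,0,0,-60,90,0,0],[0,0,0,-80,120,0,0],[0,0,0,-100,150,0,0],[0,0,0,-110,160,0,0],[0,0,0,-110,160,0,0],[0,0,0,-110,160,0,0]]]}}

```text
time: 16.3
eef_pos: [0.3641, 0.3032, 0.1934]
ee_rot: [0.707, 0.016, -0.707, 0.017]
force: [0.4, 0.4, -0.1]
finger_gap: -0.0002
```

```bash
python3 look.py i; python3 plate.py
```

```text
16.3 [0.36414582 0.30319122 0.19341065] [[323.3 200.2 193.4]] [ 0.35406906  0.41629499 -0.10834955]
orig plate [ 50.09 129.     2.28]  now front plate [42.1  59.    3.61] [41.97 93.    2.55] [42.41 93.   11.25] base [ 11.72 407.     2.52] [ 11.58 145.    10.88]
0.042 [array([103.43752582, -63.77126899,  42.        ]), array([103.28381585,  -0.62646066,  42.        ]), array([103.55460262,  59.00471116,  42.        ])]
0.05 [array([103.28910235, -62.01957384,  50.        ]), array([103.13639919,   0.71163111,  50.        ]), array([103.40541228,  59.95221415,  50.        ])]
```

View pics/it.png

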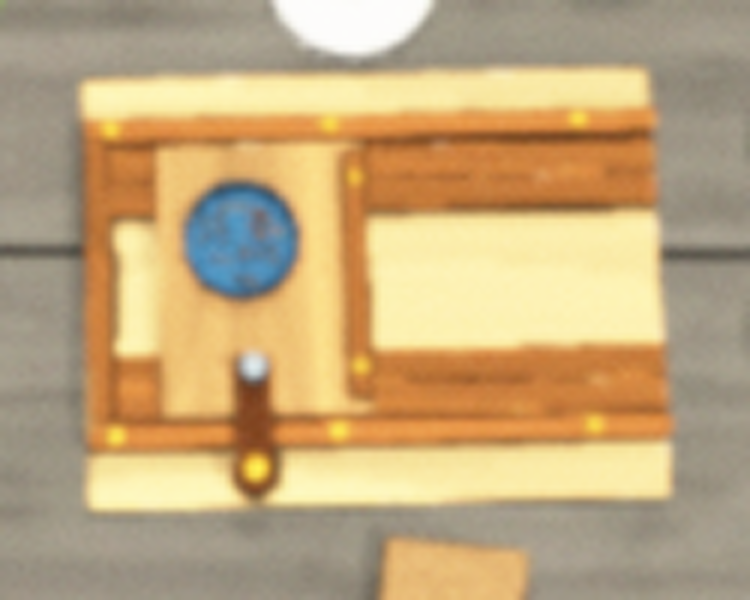

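View pics/is.png

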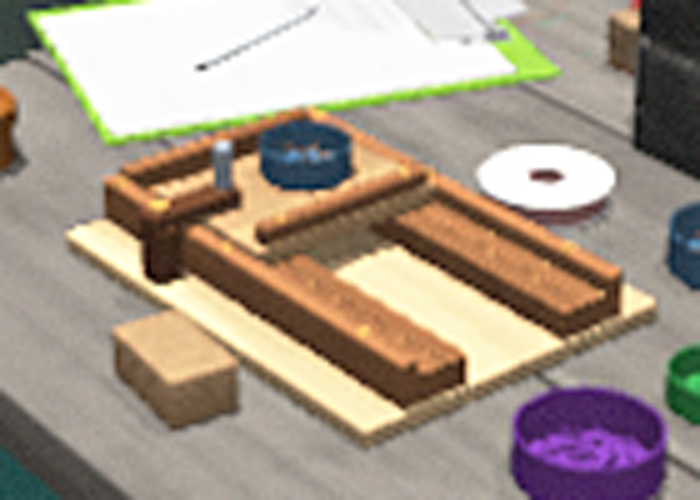

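The top view shows the peg at (253,366) straight across from the pivot at (256,468). The board is level at 42 mm, with the tin upright at (242,240). The arm is clear of everything, so I'm handing in.

```bash
python3 - <<'E'
from h import *
s=np.load("jig.npy");cp=camera_params("top")
T=lambda u,v:(u/6+280-.4,v/6+165-.4)
j=w2j(s,ray(cp,*T(253,364),.081))[0]*1000; print(j,np.arctan2(j[1]-92,j[0]-60)+np.pi/2)
hand_in()
E
```

```text
[60.42576058 45.85401097 81.        ] 0.00922612152829183
the job is handed in; nothing more can be done
```

I pushed the board about 86 mm along the rails with the closed fingertips, using roughly 3–4 N, until it dropped into its notches. I then pushed the peg round until the catch lay across the board, backed the arm clear and handed the job in. `hand_in()` gives no verdict, so the result below rests on my own last checks.

- **Board:** the plate top measured 42 mm at all three spots I checked, against 50 mm while sliding, so it is level in the notches. Its front edge is at jig x of about 103.4 mm, roughly 1.6 mm short of nominal and inside the 5 mm allowed.
- **Catch:** closed to about 0.01 rad in the top view. The last push showed only a slight rise in force (about 1.7 N), so contact with its stop was not clearly confirmed by force.
- **Tin and surroundings:** the tin stands upright on the board. The cork block and spool look unmoved in the last pictures. The glue bottle and oval box lay outside those close-ups and I did not look at them again, though the arm passed at least 30 mm above the bottle.
- **Robot:** clear of everything, with the last reading at 16.3 s of the 64 s allowed.

One plate-height script first returned no data because I mixed millimetres and metres. I fixed it before relying on it, and no other checks disagreed.

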